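Weld one relay module at the bench spot welder

ROBOT

A 6-joint arm with a two-finger parallel gripper is mounted at the origin on the work surface. World frame = base frame: x ahead of the robot, y to its left, z up, the work surface at z = 0. Lengths are in m, angles in degrees, forces in N, time in s.
With the tool pointing down it reaches from about 0.3 to 0.75 m from the base axis. Payload 8.5 kg.
Tool frame: the origin (TCP) lies midway between the tips of the shut fingers; the grasp point (between the pads) lies 19 mm behind it; z points along the fingers, y is the line along which they close (so a half turn about z gives the same grasp; the last joint's range is limited). The gripper opens to 85 mm and grips with 20 to 120 N. Pads are 22 mm wide; open, the fingers measure 114 mm over their backs; the gripper's body (76 mm by 85 mm) begins 54 mm behind the grasp point. The pads swing forward as they close: fully open they stand 13 mm farther back than shut.
Start: joints at [-89.399, 21.807, 74.336, -0, 83.858, -12.336], TCP at [0.123, -0.536, 0.231] pointing down, gripper open.
Joint ranges: [-178.18, 178.18], [-50.72, 133.34], [12.68, 142.11], [-81.47, 261.47], [9.98, 163.14], [-165.26, 165.26]. Speed limits (degrees/s): [136.94, 136.94, 180, 180, 180, 180].

INTERFACE

Orientations are given as a 3x3 rotation matrix whose columns are the frame's x, y, z axes.
In Python, from rig import env gives the robot as it stands. The module is installed in compiled form; this text tells all that it offers.
- The arm moves only by the tool jog_arm, never from a script. Its argument "targets" is a list of rows, each a list of 6 numbers: the shift along the tool's x, y, z in cm, then the turn, a rotation vector about the tool's x, y, z in degrees. A call has 1 to 8 rows; each row is the pose to reach, as a shift and turn from the pose commanded when the call began, along the tool's axes at that moment; what a row does not reach only later rows make up. A row lasts 1/12 s, in which the tool goes at most 41.7 mm and 7.16 degrees, less where a joint would pass 70% of its speed; a pose out of reach is approached as far as the arm can. A call with a gripper value outside its range is refused whole. "hand" is the opening, from 0 (shut) to 1 (fully open), set as the call begins (left out, the last holds). The fingers move at their own pace and stop on an object; "newtons" is the grip in N (left out, the last holds). Time passes only in rows, so rows that repeat a pose let the fingers close. It gives the time, the measured TCP pose, the force, the opening and the grip force at its end, in the units of the state.
- env.observe(): the state, without advancing time (a new reading comes with each control period).
- env.get_image(name): name is "scene" or "top" or "wrist"; returns a dict with "frame" (400x640x3 uint8, red, green, blue), "depth" (400x640 float32, m along the optical axis (not along the pixel's ray), 0 where there is no reading), "fovy" (degrees; the focal length in pixels is half the picture's height over the tangent of half this angle, whatever the lens; pixels are square), "cx", "cy" (the principal point, pixels), "k1" (the pictures are not rectified: a ray, as slopes to the right and down, at radius r is drawn at 1 + k1 r^2 times it, then the intrinsics apply), "cam_to_world" (4x4, takes a point from camera to world coordinates). Camera axes: x right, y down, z forward; pixel columns grow to the right and rows downward; lengths in m; the calibration is good to about 2 mm. A picture is of the moment at which its call begins.
- env.close_job(): hands the job in; it is judged then, once.
Trained networks look in the newest picture that a camera, given by its name, has taken for a name from the list of things; names that differ only in an ending like _2 or _b are one class to them, and where a whole thing is asked for, a point or a joint stands for the part that bears it (a point fixed in the world has none). Each returns a list of dicts, best first, with "score" (0 to 1); they miss things now and then, are a little off and sometimes report something else, mostly with a low value. They report only what shows in the picture. A call takes as long as a camera call. They do not tell look-alikes from the thing itself.
- env.regions_of(camera, target): "pixels" (400x640 bool, what is visible of it) and "point" ([row, column] in pixels, amid what is visible of it).
The state is a dict: "time_s": time; "q": joint angles; "qvel": joint speeds; "joint_efforts": joint torques, N m; "position": TCP position; "tool_rot": TCP orientation; "ft_force": force on the tool from outside, world axes, zero at the start; "wrist_torque": the same for the moment, N m; "grip_width": finger opening in m; "gripper_force": force on a finger pad.
Only numpy, scipy, OpenCV 4.12 (cv2) and the standard library are available. Lean on these libraries where they do the work, as an engineer would, in place of code of your own. Each camera call takes 0.05 s, during which the arm holds its last target. There are 200 camera calls.

TASK

Make one weld on the green relay module: first set the red-handled power lever level with the yellow job pointer, then lay the module flat in the welder's brass-lipped nest with its copper strip towards the hinge of the weld arm, so that the strip lies under the electrode. Then pull the weld arm all the way down onto the strip, hold it there for a full second and raise it upright again, and only then bring the power lever all the way back towards the robot to idle. Leave the module in the nest and do not disturb the pointer or the carton, bottle and jar standing around.

Things in the scene. Friction and masses are not known exactly. Their poses are not given: they have to be found in the camera images.
- power_lever (a joint): angle (rad) of the power lever, a steel lever with a red cross grip, on the blue control box (170 x 130 x 70 mm high). 0 = idle stop, leaning 0.8 rad from vertical towards the box's front (-x of point power_hinge); 0.8 = upright; 1.6 = rear stop, leaning 0.8 rad to +x. It stays where it is left (about 1.3 N at the grip moves it)
- power_hinge (a point): pivot of the power lever, 82 mm above the bench and over the centre of the blue box; axes of the box: x from its front to its rear, y along the hinge axis, z up
- power_grip (a point): centre of the power lever's red grip, a cylinder 44 mm long along the hinge axis (y) and 26 mm in diameter, 110 mm from the pivot; its axes turn with the lever. Can be pinched on its two flat ends from above, and turns between the fingers
- job_pointer (a joint): angle (rad) of the yellow job pointer, on the same scale, zero and hinge line as the power lever: the lever is set when the two angles are equal
- pointer_tip (a point): tip of the yellow pointer, a flat bar 60 mm long, 14 mm wide and 10 mm thick, 58 mm from the hinge line and 43 mm to the +y side of the lever; its axes turn with the pointer. Stiff; it must stay as it is
- module: loose green relay module, a block 120 (x) x 46 (y) x 36 (z) mm, about 0.2 kg; origin at the centre of its underside; a copper strip lies on its top at the +x end, a white patch nearer the -x end
- strip (a point): middle of the module's copper strip, on its top face, 40 mm from the centre towards +x
- nest (a point): centre of the nest's floor on the welder, 30 mm above the bench; x points to the weld arm's hinge, y along the hinge axis, z up. Brass lips 6 mm high bound a space of 128 x 54 mm: one across each end and 28 mm at each end of the long sides, whose middle 72 mm are open for fingers. The base plate, 300 x 120 mm, runs from 115 mm before (-x) to 185 mm behind this point
- weld_spot (a point): point where the middle of the strip belongs, 40 mm to +x of the nest's centre and 36 mm above its floor
- weld_hinge (a point): hinge of the weld arm, 110 mm to +x of the nest's centre and 66 mm above its floor; hinge axis along y of the nest
- weld_arm (a joint): angle (rad) of the weld arm, a brass bar with a black cross grip: 0 = fully down (stop), level and pointing to -x of the nest; grows as it rises, 1.57 = upright, 1.65 = upper stop. Stays where left (3 N at the grip moves it). Its sprung electrode, 70 mm from the hinge, tip 44 mm below the bar's axis, meets a module in the nest at about 0.2 rad, then gives way (4 N) to the stop
- weld_grip (a point): centre of the weld arm's black grip, a cylinder 44 mm long along the hinge axis (y) and 26 mm in diameter, 190 mm from the hinge. Can be pinched on its two flat ends from above, and turns between the fingers
- carton: open cardboard tray 100 x 140 x 40 mm, bystander; origin at the centre of its underside
- bottle: white bottle with red cap, 52 mm in diameter, 130 mm high, bystander; origin at the centre of its underside
- jar: clear jar with white lid, 64 mm in diameter, 75 mm high, bystander; origin at the centre of its underside
- electrode: the weld arm's copper electrode, a rod 12 mm in diameter with its spring; the origin and axes are those of the weld arm: origin on the hinge, z along the rod away from its tip, -x along the arm to the grip
There are look-alikes about, which are no part of the job. Leave any blue look-alike of the module alone.

How it is judged:
By the outcome, as a careful person would: the job done as asked, in the order asked, and still so for the second after the job is handed in, with the robot touching nothing.
It also fails if it takes over 72 s, if anything falls off the work surface, if the arm or the gripper's body presses on something with over 40 N, if the wrist force passes 120 N, or if a joint passes its speed limit or range.

## Working session

There is one attempt and no reset: what is moved stays moved. The work goes in short steps, Python scripts to look and compute and a tool call to move; the robot and the scene stay as the last step left them, time stands still between calls to the robot, and variables do not carry over. Pictures are saved under pics/ and viewed, at most 10 in all, crops included, and the job is handed in when it is done.

Besides the shell and the picture viewer there is one more tool, called after ">>>" as a command line: name --pt "numbers of a row" for each row, then --argument value for the rest. jog_arm: Moves the arm, as the interface text tells. Its arguments: {"type":"object","properties":{"targets":{"type":"array","items":{"type":"array","items":{"type":"number"}}},"hand":{"type":"number"},"newtons":{"type":"number"}},"required":["targets"]}

```bash
mkdir -p pics; cat > h.py <<'E'
import numpy as np, cv2
from rig import env
def cam(n):
    return env.get_image(n)
def rays(im,uv):
    f=200/np.tan(np.radians(im['fovy']/2)); uv=np.atleast_2d(uv).astype(float)
    d=(uv-[im['cx'],im['cy']])/f; s=d.copy()
    for _ in range(20): s=d/(1+im['k1']*(s**2).sum(1,keepdims=True))
    return s
def pts(im,uv):  # uv col,row -> world by depth
    uv=np.atleast_2d(uv); s=rays(im,uv); z=im['depth'][uv[:,1].astype(int),uv[:,0].astype(int)]
    p=np.c_[s*z[:,None],z]; T=im['cam_to_world']; return (p@T[:3,:3].T+T[:3,3])[z>0]
def onplane(im,uv,h):
    s=rays(im,uv); T=im['cam_to_world']; d=np.c_[s,np.ones(len(s))]@T[:3,:3].T; o=T[:3,3]
    return o+d*((h-o[2])/d[:,2])[:,None]
def proj(im,P):
    T=im['cam_to_world']; p=(np.atleast_2d(P)-T[:3,3])@T[:3,:3]; s=p[:,:2]/p[:,2:]
    f=200/np.tan(np.radians(im['fovy']/2)); return s*(1+im['k1']*(s**2).sum(1,keepdims=True))*f+[im['cx'],im['cy']]
def maskpts(im,m):
    v,u=np.nonzero(m); return pts(im,np.c_[u,v])
def jog(dw,R=None,rv=None): # world shift -> tool cm
    return (np.array(env.observe()['tool_rot']).T@np.array(dw)*100)
E
python3 - <<'E'
from h import *
np.set_printoptions(precision=3,suppress=True)
for n in ['scene','top']:
    im=cam(n); cv2.imwrite(f'pics/{n}0.png',im['frame'][:,:,::-1])
    np.savez(f'{n}0.npz',**im)
    print(n,im['fovy'],im['k1'],im['cam_to_world'])
    for t in ['power_lever','power_grip','job_pointer','pointer_tip','module','strip','nest','weld_arm','weld_grip','carton','bottle','jar','electrode']:
        r=env.regions_of(n,t)
        for q in r[:3]:
            p=maskpts(im,q['pixels'])
            print(t,round(q['score'],2),q['point'],q['pixels'].sum(), np.median(p,0) if len(p) else '', p.max(0) if len(p) else '')
E
```

```text
scene 46.91259214233238 -0.11073746373368325 [[ 0.555  0.603 -0.573  1.211]
 [ 0.832 -0.418  0.365 -0.528]
 [-0.02  -0.679 -0.734  1.064]
 [ 0.     0.     0.     1.   ]]
power_lever 0.65 [166.7, 433.8] 229 [0.566 0.283 0.15 ] [0.598 0.32  0.179]
power_lever 0.38 [247.7, 253.4] 911 [ 0.588 -0.301  0.204] [ 0.607 -0.181  0.302]
power_grip 0.65 [165.5, 430.8] 251 [0.569 0.284 0.154] [0.599 0.413 0.179]
job_pointer 0.5 [157.7, 417.1] 91 [0.489 0.307 0.114] [0.503 0.324 0.141]
job_pointer 0.34 [274.1, 256.4] 4317 [ 0.587 -0.298  0.038] [ 0.675 -0.176  0.302]
pointer_tip 0.64 [154.6, 418.0] 81 [0.49  0.306 0.114] [0.503 0.317 0.138]
module 0.95 [203.0, 193.6] 495 [ 0.202 -0.329  0.037] [ 0.247 -0.303  0.044]
module 0.68 [214.1, 328.1] 703 [ 0.461 -0.015  0.036] [0.513 0.04  0.044]
module 0.22 [273.1, 384.9] 2059 [0.717 0.015 0.008] [0.78  0.084 0.044]
strip 0.97 [211.4, 327.1] 702 [ 0.461 -0.015  0.036] [0.513 0.019 0.044]
strip 0.78 [205.5, 193.9] 520 [ 0.205 -0.329  0.037] [ 0.247 -0.304  0.044]
nest 0.63 [273.9, 258.4] 4377 [ 0.587 -0.298  0.037] [ 0.675 -0.172  0.302]
nest 0.25 [229.1,
[... 1178 characters left out ...]
 -0.007  0.036] [0.512 0.02  0.046]
strip 0.64 [141.5, 244.5] 295 [0.68  0.181 0.087] [0.712 0.213 0.134]
strip 0.24 [186.0, 450.7] 409 [ 0.541 -0.481  0.073] [ 0.573 -0.456  0.082]
nest 0.97 [193.4, 382.3] 3424 [ 0.517 -0.274  0.032] [ 0.674 -0.175  0.303]
weld_arm 0.79 [163.3, 400.3] 425 [ 0.574 -0.292  0.222] [ 0.679 -0.273  0.303]
weld_grip 0.86 [164.7, 401.7] 390 [ 0.573 -0.293  0.226] [ 0.669 -0.275  0.303]
carton 0.8 [133.5, 295.2] 1304 [0.725 0.012 0.005] [0.778 0.086 0.048]
bottle 0.7 [140.7, 243.1] 294 [0.68  0.182 0.087] [0.712 0.21  0.134]
jar 0.74 [185.0, 450.9] 392 [ 0.541 -0.481  0.073] [ 0.573 -0.456  0.082]
jar 0.63 [133.8, 297.7] 1339 [0.727 0.013 0.006] [0.78  0.087 0.048]
```

```bash
python3 - <<'E'
import cv2
a=cv2.imread('pics/scene0.png')[120:350,130:530]; b=cv2.imread('pics/top0.png')[100:260,150:490]
cv2.imwrite('pics/s1.png',cv2.resize(a,(800,460),interpolation=cv2.INTER_CUBIC))
cv2.imwrite('pics/t1.png',cv2.resize(b,(800,376),interpolation=cv2.INTER_CUBIC))
E
```

```text
(no output)
```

View pics/s1.png

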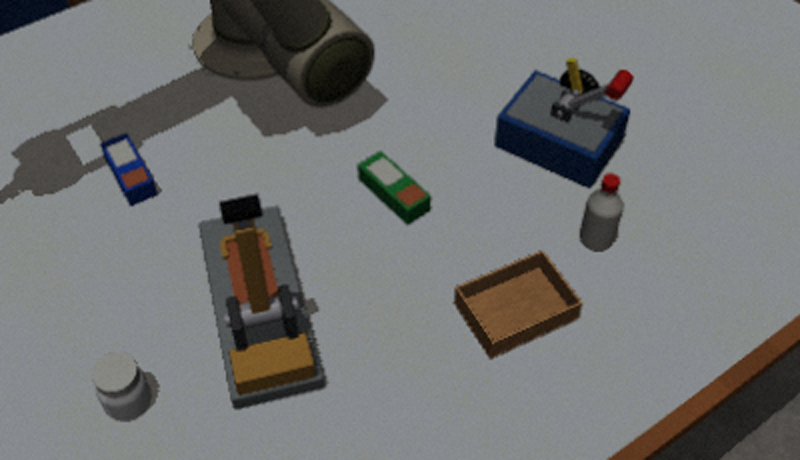

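View pics/t1.png

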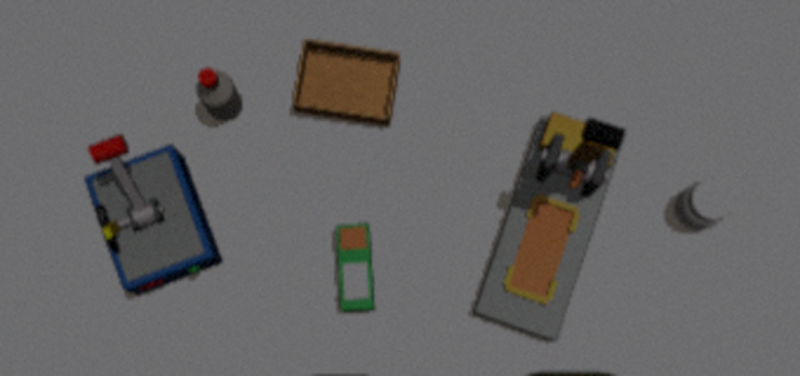

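The scene picture shows the green module near (327,212), the blue look-alike at (194,204), the welder at (258,270) with its arm upright, and the control box at (415,180). In the top picture the module is at (299,212) with its strip towards +x, the nest at (380,205) and the red grip at (197,163). Next I fit rough poses.

```bash
cat >> h.py <<'E'
def hsv(im): return cv2.cvtColor(im['frame'],cv2.COLOR_RGB2HSV)
def cloud(im):
    v,u=np.nonzero(im['depth']>0); return pts(im,np.c_[u,v]),hsv(im)[v,u],np.c_[u,v]
def rect(p):
    (c,s,a)=cv2.minAreaRect((p[:,:2]*1000).astype(np.float32)); 
    if s[0]<s[1]: s=(s[1],s[0]); a-=90
    return np.round(c,1),np.round(s,1),round((a+90)%180-90,1)
def box(P,lo,hi): return ((P>lo)&(P<hi)).all(1)
E
python3 - <<'E'
from h import *
np.set_printoptions(precision=4,suppress=True)
for n in ['top','scene']:
    im=dict(np.load(n+'0.npz')); P,C,U=cloud(im); H,S,V=C.T.astype(int)
    print(n)
    g=box(P,[.38,-.08,.028],[.54,.06,.05])&(S>0); print('module',rect(P[g]),np.median(P[g,2]),g.sum())
    o=g&(H<20)&(S>100); print('strip',P[o].mean(0),o.sum(), C[o].mean(0))
    b=box(P,[.4,.15,.06],[.68,.4,.078]); print('boxtop',rect(P[b]),np.median(P[b,2]),b.sum())
    w=box(P,[.35,-.45,.012],[.75,-.15,.03]); print('plate?',rect(P[w]),np.median(P[w,2]))
    w=box(P,[.35,-.45,.015],[.60,-.15,.045])&(H<30)&(S>100); print('nest',rect(P[w]),np.median(P[w,2]),w.sum())
    r=box(P,[.4,.15,.09],[.7,.42,.3]) 
    k=r&((H<8)|(H>172))&(S>130); print('grip',P[k].mean(0),P[k].min(0),P[k].max(0),k.sum())
    k=r&(H>20)&(H<35)&(S>110); print('pointer',P[k].mean(0),P[k].min(0),P[k].max(0),k.sum()); print(P[k][np.argsort(-P[k,2])][::max(1,k.sum()//6)])
    w=box(P,[.5,-.4,.265],[.75,-.15,.35]); print('wgrip',rect(P[w]),P[w].mean(0),P[w,2].max())
im=env.get_image('wrist'); print(im['cam_to_world'],im['fovy']); print(env.observe()['tool_rot'])
E
```

```text
top
module (array([453. ,  -6.6]), array([120.1,  45.9]), 4.9) 0.03655072146012173 509
strip [ 0.4915 -0.0031  0.0368] 85 [ 13.     161.7059 105.8235]
boxtop (array([549.5, 235.9]), array([226.8, 210. ]), -67.9) 0.07064464388068337 1813
plate? (array([ 513.2, -275.4]), array([296.4, 120.2]), -18.8) 0.028291029476323004
nest (array([ 498.8, -271.8]), array([182.4,  70.8]), -18.3) 0.03142702994520463 846
grip [0.6128 0.2646 0.1588] [0.5636 0.1768 0.0958] [0.7    0.3231 0.1822] 163
pointer [0.4835 0.3073 0.1221] [0.4712 0.2995 0.0905] [0.4998 0.3222 0.1427] 39
[[0.4818 0.3018 0.1427]
 [0.4824 0.3123 0.1382]
 [0.477  0.304  0.1348]
 [0.4778 0.2995 0.13  ]
 [0.4897 0.3052 0.1137]
 [0.4972 0.3078 0.1065]
 [0.4801 0.3134 0.0951]]
wgrip (array([ 576.3, -296.7]), array([44.1, 25.6]), 72.8) [ 0.575  -0.2954  0.2951] 0.30269054560209185
scene
module (array([450.9,  -8.6]), array([123.4,  49.4]), 4.6) 0.03700806641556342 517
strip [ 0.4911 -0.0049  0.0378] 88 [ 10.2045 164.5    104.4091]
boxtop (array([544.4, 234.9]), array([225.4, 205.3]), -69.2) 0.07065693009892893 1479
plate? (array([ 514.5, -277.9]), array([304.8, 121.2]), -18.4) 0.028444863780342278
nest (array([ 493.5, -274.5]), array([197.5,  69.5]), -21.2) 0.03180035898607936 413
grip [0.6194 0.2584 0.1548] [0.4712 0.1754 0.0905] [0.7    0.3323 0.1788] 179
pointer [0.4873 0.3072 0.1142] [0.4688 0.2995 0.0909] [0.5017 0.3207 0.1405] 84
[[0.482  0.3083 0.1405]
 [0.4868 0.3098 0.1311]
 [0.4885 0.3058 0.1221]
 [0.4948 0.3057 0.1144]
 [0.4968 0.3096 0.1056]
 [0.5017 0.3112 0.096 ]]
wgrip (array([ 576.9, -298.8]), array([42.1, 25.6]), 71.2) [ 0.5814 -0.3003  0.2921] 0.3023494089650216
[[ 0.2244 -0.9208 -0.319   0.2048]
 [-0.9745 -0.2118 -0.0742 -0.517 ]
 [ 0.0007  0.3275 -0.9448  0.3737]
 [ 0.      0.      0.      1.    ]] 68.42895076966354
[[ 0.9746  0.2239  0.    ]
 [ 0.2239 -0.9746 -0.    ]
 [ 0.      0.     -1.    ]]
```

```bash
cat >> h.py <<'E'
from scipy.spatial.transform import Rotation as Ro
def down(yaw):
    c,s=np.cos(np.radians(yaw)),np.sin(np.radians(yaw)); return np.array([[c,s,0],[s,-c,0],[0,0,-1.]])
def plan(wps,p=None,R=None):  # wps: (x,y,z,yaw)
    o=env.observe(); p=np.array(o['position']) if p is None else np.array(p); R=np.array(o['tool_rot']) if R is None else down(R)
    for w in wps:
        R2=down(w[3]); t=R.T@(np.array(w[:3])-p)*100; r=Ro.from_matrix(R.T@R2).as_rotvec(degrees=True)
        print(w,'->',np.round(t,2),np.round(r,2),'rows',np.ceil(max(np.linalg.norm(t)/4.17,np.linalg.norm(r)/7.16))); p,R=np.array(w[:3]),R2
E
python3 - <<'E'
from h import *
np.set_printoptions(precision=4,suppress=True)
plan([(.34,-.30,.36,65),(.40,-.05,.38,122),(.44,.15,.38,178),(.46,.22,.36,200)])
im=dict(np.load('top0.npz')); P,C,U=cloud(im)
b=box(P,[.4,.15,.066],[.645,.4,.075]); 
print('boxtop',rect(P[b]))
E
```

```text
(0.34, -0.3, 0.36, 65) -> [ 26.42 -18.15 -12.87] [  0.     0.   -52.06] rows 9.0
(0.4, -0.05, 0.38, 122) -> [25.19 -5.13 -2.  ] [  0.   0. -57.] rows 8.0
(0.44, 0.15, 0.38, 178) -> [14.84 13.99  0.  ] [  0.   0. -56.] rows 8.0
(0.46, 0.22, 0.36, 200) -> [-1.75  7.07  2.  ] [  0.   0. -22.] rows 4.0
boxtop (array([513. , 273.1]), array([169.8, 129.4]), 22.3)
```

>>> jog_arm --pt "26.42 -18.15 -12.87 0 0 -52" --pt "26.42 -18.15 -12.87 0 0 -52" --pt "26.42 -18.15 -12.87 0 0 -52" --pt "26.42 -18.15 -12.87 0 0 -52" --pt "26.42 -18.15 -12.87 0 0 -52" --pt "26.42 -18.15 -12.87 0 0 -52" --pt "26.42 -18.15 -12.87 0 0 -52" --pt "26.42 -18.15 -12.87 0 0 -52" --hand 1 --newtons 50

```text
time_s: 2.12
position: [0.3332, -0.3065, 0.3565]
tool_rot: [[0.418, 0.908, 0.0], [0.908, -0.418, -0.0], [-0.0, 0.0, -1.0]]
ft_force: [0.6, -1.2, 0.5]
grip_width: 0.0849
gripper_force: 0.0
```

>>> jog_arm --pt "25.2 -5.1 -2 0 0 -57" --pt "25.2 -5.1 -2 0 0 -57" --pt "25.2 -5.1 -2 0 0 -57" --pt "25.2 -5.1 -2 0 0 -57" --pt "25.2 -5.1 -2 0 0 -57" --pt "25.2 -5.1 -2 0 0 -57" --pt "25.2 -5.1 -2 0 0 -57" --pt "25.2 -5.1 -2 0 0 -57"

```text
time_s: 2.78
position: [0.3931, -0.0557, 0.3761]
tool_rot: [[-0.538, 0.843, 0.001], [0.843, 0.538, -0.0], [-0.001, 0.001, -1.0]]
ft_force: [-0.2, -0.7, -0.0]
grip_width: 0.085
gripper_force: 0.0
```

>>> jog_arm --pt "14.8 14 0 0 0 -56" --pt "14.8 14 0 0 0 -56" --pt "14.8 14 0 0 0 -56" --pt "14.8 14 0 0 0 -56" --pt "14.8 14 0 0 0 -56" --pt "14.8 14 0 0 0 -56" --pt "14.8 14 0 0 0 -56" --pt "14.8 14 0 0 0 -56"

```text
time_s: 3.45
position: [0.4334, 0.1421, 0.3754]
tool_rot: [[-1.0, 0.028, -0.0], [0.028, 1.0, -0.0], [0.0, -0.0, -1.0]]
ft_force: [-0.5, -0.5, -0.1]
grip_width: 0.0851
gripper_force: 0.0
```

```bash
python3 - <<'E'
from h import *
np.set_printoptions(precision=4,suppress=True)
o=env.observe(); print(o['time_s'],o['position'],o['q'])
plan([(.46,.22,.36,202)])
E
```

```text
3.45 [0.4334 0.1421 0.3754] [  3.2324   8.1662  69.9967  -0.0033 101.8527 -85.1733]
(0.46, 0.22, 0.36, 202) -> [-2.45  7.86  1.54] [ -0.    -0.02 -23.6 ] rows 4.0
```

>>> jog_arm --pt "-3 7.9 4 0 0 -24" --pt "-3 7.9 4 0 0 -24" --pt "-3 7.9 4 0 0 -24" --pt "-3 7.9 4 0 0 -24" --pt "-3 7.9 4 0 0 -24"

```text
time_s: 3.87
position: [0.4663, 0.2198, 0.3348]
tool_rot: [[-0.927, -0.376, -0.001], [-0.376, 0.927, -0.0], [0.001, 0.0, -1.0]]
ft_force: [-0.2, -0.0, -0.1]
grip_width: 0.0854
gripper_force: 0.0
```

```bash
python3 - <<'E'
from h import *
np.set_printoptions(precision=4,suppress=True)
im=cam('wrist'); np.savez('w1.npz',**im); cv2.imwrite('pics/w1.png',im['frame'][:,:,::-1])
P,C,U=cloud(im); H,S,V=C.T.astype(int)
b=box(P,[.4,.15,.064],[.65,.4,.077]); print('boxtop',rect(P[b]),np.median(P[b,2]))
r=box(P,[.4,.15,.085],[.68,.42,.3])
k=r&((H<8)|(H>172))&(S>130); print('grip',rect(P[k]),P[k].mean(0),P[k].max(0),k.sum())
k=r&(H>20)&(H<35)&(S>110); print('pointer',P[k].mean(0),P[k].min(0),P[k].max(0),k.sum())
E
```

```text
boxtop (array([510.9, 273.8]), array([169.7, 130.2]), 22.3) 0.07015610389384128
grip (array([617.8, 248.2]), array([177.4,  30.1]), -53.0) [0.579  0.2976 0.1719] [0.68   0.3241 0.1766] 597
pointer [0.4822 0.3068 0.1254] [0.4705 0.3    0.0874] [0.4996 0.3232 0.1387] 147
```

View pics/w1.png

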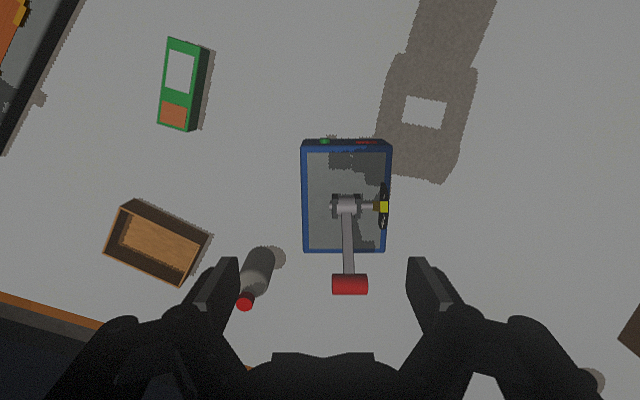

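The wrist picture shows the red grip at (350,285), the yellow pointer at (383,207) and the fingers open below them. I compute both angles in the box frame.

```bash
cat >> h.py <<'E'
BC=np.array([.512,.2735,.082]); BY=22.3
def boxf(P,c=None):
    a=np.radians(BY); R=np.array([[np.cos(a),-np.sin(a),0],[np.sin(a),np.cos(a),0],[0,0,1]]); return (P-(BC if c is None else c))@R
def angles(im,verbose=1):
    P,C,U=cloud(im); H,S,V=C.T.astype(int); Q=boxf(P)
    k=box(Q,[-.06,.03,.015],[.06,.056,.075])&(H>18)&(H<38)&(S>90); q=Q[k]
    if verbose:
        print('pointer n',k.sum(),'y',np.median(q[:,1]),'xz max r',np.hypot(q[:,0],q[:,2]).max())
        t=np.argsort(q[:,0]); print(q[t][::max(1,len(t)//14)])
    k=box(Q,[-.13,-.04,.04],[.13,.04,.14])&((H<8)|(H>172))&(S>130); g=Q[k]
    f=lambda x:(np.hypot(g[:,0]-x[0],g[:,2]-x[1])-.013)
    from scipy.optimize import least_squares
    s=least_squares(f,[g[:,0].mean(),g[:,2].mean()-.01],loss='soft_l1',f_scale=.001).x
    print('grip',s,'y',(g[:,1].min()+g[:,1].max())/2,'r',np.hypot(*s),'angle',.8+np.arctan2(*s))
    return s
E
python3 - <<'E'
from h import *
np.set_printoptions(precision=4,suppress=True)
for n in ['w1','top0','scene0']:
    print(n); angles(dict(np.load(n+'.npz')))
E
```

```text
w1
pointer n 143 y 0.04038453039061777 xz max r 0.05932524614954951
[[-0.0256  0.04    0.0533]
 [-0.0241  0.0427  0.0526]
 [-0.0228  0.044   0.0526]
 [-0.0215  0.0416  0.0528]
 [-0.0201  0.0479  0.0527]
 [-0.019   0.0387  0.0347]
 [-0.018   0.0385  0.0432]
 [-0.0169  0.0465  0.0546]
 [-0.0159  0.0427  0.0555]
 [-0.0149  0.0401  0.0564]
 [-0.0138  0.0389  0.0278]
 [-0.0129  0.0387  0.0441]
 [-0.0102  0.0387  0.0219]
 [-0.005   0.0387  0.0235]
 [-0.0017  0.0384  0.0186]]
grip [0.0742 0.0802] y 0.0006191820392759499 r 0.1092503496704165 angle 1.5466770786071993
top0
pointer n 35 y 0.0396085189379318 xz max r 0.06311711587221867
[[-0.0232  0.0448  0.0549]
 [-0.0217  0.037   0.048 ]
 [-0.0208  0.0415  0.0528]
 [-0.0199  0.0477  0.0229]
 [-0.0192  0.0502  0.0243]
 [-0.0189  0.0378  0.0526]
 [-0.0177  0.0425  0.0561]
 [-0.0172  0.0374  0.042 ]
 [-0.0155  0.0373  0.0504]
 [-0.014   0.0383  0.0256]
 [-0.0127  0.0381  0.0549]
 [-0.0124  0.038   0.0349]
 [-0.0117  0.037   0.0471]
 [-0.0093  0.0447  0.0507]
 [-0.0073  0.0373  0.0418]
 [-0.0066  0.0375  0.0204]
 [-0.0007  0.0374  0.0245]
 [ 0.0005  0.0496  0.0257]]
grip [0.076  0.0812] y -0.0006695373478706069 r 0.1112030396529937 angle 1.5518620507259253
scene0
pointer n 72 y 0.0398313916235325 xz max r 0.06030705308602158
[[-0.0262  0.05    0.0485]
 [-0.0214  0.0376  0.0556]
 [-0.0199  0.0381  0.0438]
 [-0.0172  0.0352  0.0349]
 [-0.0156  0.0399  0.0322]
 [-0.0143  0.0445  0.054 ]
 [-0.0124  0.0398  0.0338]
 [-0.0112  0.0421  0.041 ]
 [-0.0099  0.0365  0.0497]
 [-0.0087  0.0374  0.0167]
 [-0.0064  0.0349  0.0321]
 [-0.0053  0.0394  0.0335]
 [-0.0033  0.0366  0.0283]
 [-0.002   0.0382  0.0152]
 [ 0.0014  0.0435  0.0212]]
grip [0.0729 0.0804] y -0.002105581024990066 r 0.1085060996763913 angle 1.536229118548666
```

```bash
python3 - <<'E'
from h import *
np.set_printoptions(precision=4,suppress=True)
a=np.radians(BY); g=BC+np.array([np.cos(a)*.0745,np.sin(a)*.0745,.0805]); print(g)
plan([(*(g+[0,0,.05]),202.3),(*(g-[0,0,.022]),202.3)])
E
```

```text
[0.5809 0.3018 0.1625]
(np.float64(0.5809281240197408), np.float64(0.30176948388491087), np.float64(0.21250000000000002), 202.3) -> [-13.72   3.37  12.28] [ 0.   -0.02 -0.4 ] rows 5.0
(np.float64(0.5809281240197408), np.float64(0.30176948388491087), np.float64(0.1405), 202.3) -> [0.  0.  7.2] [0. 0. 0.] rows 2.0
```

>>> jog_arm --pt "-13.7 3.37 8 0 0 -0.4" --pt "-13.7 3.37 8 0 0 -0.4" --pt "-13.7 3.37 10 0 0 -0.4" --pt "-13.7 3.37 12.3 0 0 -0.4" --pt "-13.7 3.37 16 0 0 -0.4" --pt "-13.7 3.37 19.5 0 0 -0.4" --pt "-13.7 3.37 19.5 0 0 -0.4" --pt "-13.7 3.37 19.5 0 0 -0.4"

```text
time_s: 4.58
position: [0.5799, 0.3008, 0.1382]
tool_rot: [[-0.926, -0.378, -0.006], [-0.378, 0.926, -0.002], [0.006, 0.0, -1.0]]
ft_force: [0.1, 0.1, 0.3]
grip_width: 0.0853
gripper_force: 0.0
```

>>> jog_arm --pt "0 0 0 0 0 0" --pt "0 0 0 0 0 0" --pt "0 0 0 0 0 0" --pt "0 0 0 0 0 0" --pt "0 0 0 0 0 0" --pt "0 0 0 0 0 0" --hand 0 --newtons 30

```text
time_s: 5.08
position: [0.5815, 0.3025, 0.1433]
tool_rot: [[-0.925, -0.38, 0.005], [-0.38, 0.925, 0.002], [-0.005, 0.0, -1.0]]
ft_force: [1.0, 4.0, 6.6]
grip_width: 0.0436
gripper_force: 35.0
```

>>> jog_arm --pt "1.26 0 -1.0 0 0 0" --pt "2.7 0 -1.85 0 0 0" --pt "4.2 0 -2.45 0 0 0" --pt "5.8 0 -2.8 0 0 0" --pt "7.5 0 -2.9 0 0 0" --pt "8.6 0 -2.9 0 0 0" --pt "9.6 0 -2.7 0 0 0" --pt "9.6 0 -2.7 0 0 0"

```text
time_s: 5.75
position: [0.4915, 0.2656, 0.1696]
tool_rot: [[-0.925, -0.38, 0.004], [-0.38, 0.925, 0.002], [-0.004, 0.001, -1.0]]
ft_force: [-2.5, 4.7, 7.1]
grip_width: 0.0435
gripper_force: 33.3
```

```bash
python3 - <<'E'
from h import *
np.set_printoptions(precision=4,suppress=True)
im=cam('wrist'); np.savez('w2.npz',**im); cv2.imwrite('pics/w2.png',im['frame'][:,:,::-1])
angles(im); o=env.observe(); print(boxf(np.array(o['position'])))
E
```

```text
pointer n 539 y 0.04127610911579334 xz max r 0.05916895944765581
[[-0.0259  0.042   0.0524]
 [-0.0244  0.0418  0.0475]
 [-0.0232  0.0434  0.0529]
 [-0.0219  0.0475  0.0532]
 [-0.0209  0.0447  0.0541]
 [-0.0197  0.0467  0.0546]
 [-0.0187  0.0435  0.0541]
 [-0.0178  0.0389  0.0347]
 [-0.0166  0.045   0.0542]
 [-0.0155  0.0403  0.0226]
 [-0.0146  0.0401  0.0562]
 [-0.0136  0.0388  0.0275]
 [-0.0117  0.039   0.0522]
 [-0.0076  0.0389  0.0385]
 [ 0.0003  0.0516  0.033 ]]
grip [-0.0149  0.1083] y 0.0010351720514434459 r 0.1093293403704597 angle 0.6634467463248855
[-0.0215  0.0004  0.0877]
```

View pics/w2.png

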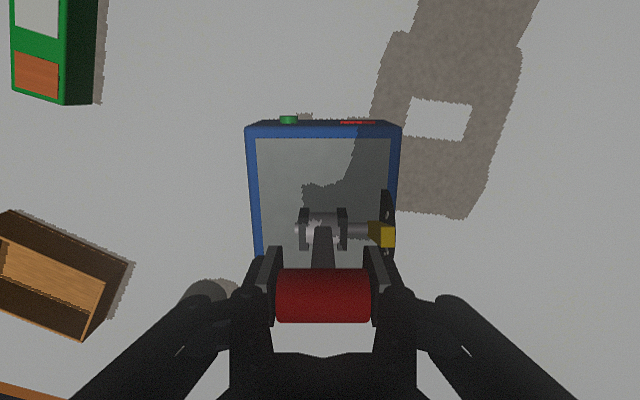

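```bash
python3 - <<'E'
from h import *
np.set_printoptions(precision=4,suppress=True)
for n in ['w1','w2']:
    im=dict(np.load(n+'.npz'))
    P,C,U=cloud(im); H,S,V=C.T.astype(int); Q=boxf(P)
    k=box(Q,[-.13,-.02,.04],[.13,.02,.14])&((H<8)|(H>172))&(S>130); g=Q[k]
    b=np.round(g[:,0]/.002)*.002
    for x in np.unique(b): print(round(x,3),np.round(np.median(g[b==x,2]),4),(b==x).sum())
    print()
for n in ['top','scene']:
    im=cam(n); np.savez(n+'1.npz',**im); print(n); angles(im,0)
E
```

```text
0.062 0.0862 43
0.064 0.0882 83
0.066 0.0904 76
0.068 0.0919 61
0.07 0.0927 59
0.072 0.0928 53
0.074 0.0935 43
0.076 0.093 40
0.078 0.0925 40
0.08 0.0915 27
0.082 0.0903 11

-0.028 0.1102 731
-0.026 0.1147 769
-0.024 0.1175 563
-0.022 0.1193 526
-0.02 0.1203 398
-0.018 0.1208 409
-0.016 0.1213 343
-0.014 0.1212 268
-0.012 0.1208 240
-0.01 0.1203 210
-0.008 0.1193 93
-0.006 0.117 66
-0.004 0.1162 18

toph.py:51: RuntimeWarning: Mean of empty slice.
  s=least_squares(f,[g[:,0].mean(),g[:,2].mean()-.01],loss='soft_l1',f_scale=.001).x
  ret = ret.dtype.type(ret / rcount)
Traceback (most recent call last):
  File "h.py", line 51, in angles
    s=least_squares(f,[g[:,0].mean(),g[:,2].mean()-.01],loss='soft_l1',f_scale=.001).x
      ~~~~~~~~~~~~~^^^^^^^^^^^^^^^^^^^^^^^^^^^^^^^^^^^^^^^^^^^^^^^^^^^^^^^^^^^^^^^^^
ValueError: Initial guess is outside of provided bounds
```

>>> jog_arm --pt "1.1 0 0.2 0 0 0" --pt "2.2 0 0.5 0 0 0" --pt "2.2 0 0.5 0 0 0" --pt "2.2 0 0.5 0 0 0"

```text
time_s: 6.18
position: [0.4716, 0.2574, 0.1635]
tool_rot: [[-0.925, -0.38, 0.0], [-0.38, 0.925, 0.001], [-0.001, 0.001, -1.0]]
ft_force: [-3.7, 4.8, 4.0]
grip_width: 0.0438
gripper_force: 33.4
```

```bash
cat > ang.py <<'E'
from h import *
import sys
np.set_printoptions(precision=4,suppress=True)
im=cam('wrist') if len(sys.argv)<2 else dict(np.load(sys.argv[1])); np.savez('wl.npz',**im); s=angles(im,0); print(boxf(np.array(env.observe()['position'])))
P,C,U=cloud(im); H,S,V=C.T.astype(int); Q=boxf(P)
k=box(Q,[-.06,.03,.012],[.06,.056,.075])&(H>18)&(H<38)&(S>90); q=Q[k]
f=q[q[:,1]<.0402]; xz=f[:,[0,2]]
(c,sz,a)=cv2.minAreaRect((xz*1000).astype(np.float32)); print('side rect',c,sz,a,len(f))
e=q[(q[:,1]>.041)&(q[:,1]<.049)]; 
r=e[np.hypot(e[:,0],e[:,2])>.052][:,[0,2]]; pf=np.polyfit(r[:,0],r[:,1],1); print('end face lean',np.arctan(pf[0]),'mid',(r.min(0)+r.max(0))/2,len(r))
from scipy.optimize import minimize
# best lean: side pts within half width .005 strip through hinge
def cost(l):
    n=xz@[np.cos(l),np.sin(l)]; return np.abs(n)
for l in np.arange(.25,.5,.05): 
    n=np.sort(xz@[np.cos(l),np.sin(l)]); print(round(l,2),np.percentile(n,[2,98]),'sum',np.percentile(n,2)+np.percentile(n,98))
E
python3 ang.py
```

```text
grip [-0.035   0.1035] y 0.0009571246093252293 r 0.10928210083324438 angle 0.47360082417754035
[-0.0434  0.0004  0.0815]
side rect (0.0, 0.0) (0.0, 0.0) 0.0 0
end face lean -0.7966888856275662 mid [-0.0257  0.0526] 1ang.py:10: RankWarning: Polyfit may be poorly conditioned
  r=e[np.hypot(e[:,0],e[:,2])>.052][:,[0,2]]; pf=np.polyfit(r[:,0],r[:,1],1); print('end face lean',np.arctan(pf[0]),'mid',(r.min(0)+r.max(0))/2,len(r))
Traceback (most recent call last):
  File "ang.py", line 16, in <module>
    n=np.sort(xz@[np.cos(l),np.sin(l)]); print(round(l,2),np.percentile(n,[2,98]),'sum',np.percentile(n,2)+np.percentile(n,98))
                                                          ~~~~~~~~~~~~~^^^^^^^^^^
IndexError: index -1 is out of bounds for axis 0 with size 0
```

Now the pointer is hidden by the finger, so I use the earlier picture for it.

```bash
python3 ang.py w2.npz; python3 ang.py w1.npz
```

```text
grip [-0.0149  0.1083] y 0.0010351720514434459 r 0.1093293403704597 angle 0.6634467463248855
[-0.0434  0.0004  0.0815]
side rect (-11.981090545654297, 32.90203857421875) (13.663446426391602, 47.18996047973633) 19.55307960510254 245
end face lean 0.3892153960227955 mid [-0.0193  0.052 ] 239
0.25 [-0.0113  0.0036] sum -0.007772153299893284
0.3 [-0.0088  0.0049] sum -0.003872478537097581
0.35 [-0.0066  0.0065] sum -7.426659406176758e-05
0.4 [-0.005  0.009] sum 0.004029249823635217
0.45 [-0.0037  0.0116] sum 0.007904813596675223
grip [0.0742 0.0802] y 0.0006191820392759499 r 0.1092503496704165 angle 1.5466770786071993
[-0.0434  0.0004  0.0815]
side rect (-12.114532470703125, 34.1348876953125) (12.663134574890137, 45.19131851196289) 19.56275749206543 72
end face lean 0.34505163606340866 mid [-0.0194  0.0538] 66
0.25 [-0.0111  0.0034] sum -0.007643835152454087
0.3 [-0.0085  0.0047] sum -0.0037698736455439464
0.35 [-0.0061  0.0064] sum 0.0003741503117747876
0.4 [-0.0046  0.0088] sum 0.0041503268585954935
0.45 [-0.0033  0.0114] sum 0.008059024442845222
```

>>> jog_arm --pt "0.25 0 0.08 0 0 0" --pt "0.25 0 0.08 0 0 0" --pt "0.25 0 0.08 0 0 0"

```text
time_s: 6.48
position: [0.4701, 0.2567, 0.1628]
tool_rot: [[-0.925, -0.38, 0.002], [-0.38, 0.925, 0.002], [-0.002, 0.001, -1.0]]
ft_force: [-2.5, 6.2, 3.9]
grip_width: 0.0435
gripper_force: 33.3
```

>>> jog_arm --pt "0.25 0 0.08 0 0 0" --pt "0.25 0 0.08 0 0 0" --pt "0.25 0 0.08 0 0 0" --pt "0 0 0 0 0 0" --pt "0 0 -3 0 0 0" --pt "0 0 -6.5 0 0 0" --pt "0 0 -10 0 0 0" --pt "0 0 -12 0 0 0" --hand 1

```text
time_s: 7.15
position: [0.4701, 0.2559, 0.2857]
tool_rot: [[-0.925, -0.38, 0.005], [-0.38, 0.925, 0.001], [-0.005, -0.001, -1.0]]
ft_force: [-0.0, 0.1, 0.6]
grip_width: 0.0854
gripper_force: 0.0
```

```bash
python3 ang.py; python3 - <<'E'
from h import *
np.set_printoptions(precision=4,suppress=True)
o=env.observe(); print(o['time_s'],o['position'])
E
```

```text
grip [-0.0369  0.1029] y 0.000706472026653181 r 0.10929252572095664 angle 0.45513323009433543
[-0.0446 -0.0005  0.2064]
side rect (-12.301396369934082, 34.94992446899414) (11.727916717529297, 44.167083740234375) 19.911367416381836 49
end face lean 0.35349114006244964 mid [-0.0193  0.0543] 83
0.25 [-0.0101  0.0038] sum -0.006373179325778905
0.3 [-0.0077  0.0046] sum -0.003165806684314045
0.35 [-0.0055  0.0063] sum 0.0008001725864957366
0.4 [-0.0041  0.0081] sum 0.003971335714440265
0.45 [-0.0028  0.0109] sum 0.008113631324268143
7.2 [0.471  0.2561 0.2884]
```

```bash
python3 - <<'E'
from h import *
np.set_printoptions(precision=4,suppress=True)
plan([(.452,-.007,.18,184.8)])
E
```

```text
(0.452, -0.007, 0.18, 184.8) -> [ 11.85 -23.61  10.75] [ 0.01  0.56 17.52] rows 7.0
```

>>> jog_arm --pt "11.8 -23.6 4 0 0.3 17.5" --pt "11.8 -23.6 6 0 0.3 17.5" --pt "11.8 -23.6 10.7 0 0.3 17.5" --pt "11.8 -23.6 10.7 0 0.3 17.5" --pt "11.8 -23.6 10.7 0 0.3 17.5" --pt "11.8 -23.6 10.7 0 0.3 17.5" --pt "11.8 -23.6 10.7 0 0.3 17.5" --pt "11.8 -23.6 10.7 0 0.3 17.5"

```text
time_s: 7.87
position: [0.4487, -0.0117, 0.172]
tool_rot: [[-0.997, -0.079, -0.01], [-0.079, 0.997, -0.001], [0.01, -0.0, -1.0]]
ft_force: [-0.5, 0.6, -0.1]
grip_width: 0.0852
gripper_force: 0.0
```

```bash
python3 - <<'E'
from h import *
np.set_printoptions(precision=4,suppress=True)
im=cam('wrist'); np.savez('w3.npz',**im)
P,C,U=cloud(im); H,S,V=C.T.astype(int)
g=box(P,[.37,-.06,.031],[.53,.05,.045]); print('module',rect(P[g]),np.median(P[g,2]),g.sum(),P[g].mean(0))
o=g&(H<20)&(S>100); print('strip',P[o].mean(0),o.sum())
w=cam('top'); print(rect((lambda Q:Q[box(Q,[.37,-.06,.031],[.53,.05,.045])])(cloud(w)[0])))
o=env.observe(); print(o['time_s'],o['position'],o['tool_rot'])
c,s,a=rect(P[g]); plan([(*(c/1000),.06,a+180),(*(c/1000),.005,a+180)])
E
```

```text
module (array([450.6,  -6.5]), array([119.6,  46. ]), 4.8) 0.0358453926498182 5308 [ 0.4464 -0.0069  0.0358]
strip [ 0.491  -0.0028  0.0362] 903
(array([437.1,   1.9]), array([31.7, 26.8]), -17.1)
7.9667 [ 0.4498 -0.0083  0.1743] [[-0.9967 -0.0814 -0.0064]
 [-0.0814  0.9967 -0.0008]
 [ 0.0064 -0.0003 -1.    ]]
(np.float64(0.4506), np.float64(-0.0065), 0.06, 184.8) -> [-0.16  0.18 11.43] [-0.01 -0.37 -0.13] rows 3.0
(np.float64(0.4506), np.float64(-0.0065), 0.005, 184.8) -> [0.  0.  5.5] [0. 0. 0.] rows 2.0
```

>>> jog_arm --pt "-0.1 0.2 4 0 -0.3 -0.1" --pt "-0.1 0.2 8 0 -0.3 -0.1" --pt "-0.1 0.2 12 0 -0.3 -0.1" --pt "-0.1 0.2 14.5 0 -0.3 -0.1" --pt "-0.1 0.2 16.5 0 -0.3 -0.1" --pt "-0.1 0.2 16.8 0 -0.3 -0.1" --pt "-0.1 0.2 16.8 0 -0.3 -0.1" --pt "-0.1 0.2 16.8 0 -0.3 -0.1"

```text
time_s: 8.63
position: [0.4508, -0.005, 0.0078]
tool_rot: [[-0.996, -0.087, 0.002], [-0.087, 0.996, -0.001], [-0.002, -0.001, -1.0]]
ft_force: [-0.1, -0.2, 0.4]
grip_width: 0.0857
gripper_force: 0.0
```

>>> jog_arm --pt "0 0 0 0 0 0" --pt "0 0 0 0 0 0" --pt "0 0 0 0 0 0" --pt "0 0 0 0 0 0" --pt "0 0 0 0 0 0" --pt "0 0 0 0 0 0" --hand 0 --newtons 40

```text
time_s: 9.13
position: [0.4503, -0.0055, 0.0076]
tool_rot: [[-0.996, -0.086, 0.002], [-0.086, 0.996, -0.001], [-0.002, -0.001, -1.0]]
ft_force: [-0.7, 0.7, 7.9]
grip_width: 0.0453
gripper_force: 40.6
```

>>> jog_arm --pt "0 0 -3 0 0 0" --pt "0 0 -6 0 0 0" --pt "0 0 -9 0 0 0" --pt "0 0 -10 0 0 0" --pt "0 0 -10 0 0 0"

```text
time_s: 9.55
position: [0.4508, -0.0056, 0.1092]
tool_rot: [[-0.996, -0.086, 0.005], [-0.086, 0.996, -0.002], [-0.005, -0.003, -1.0]]
ft_force: [0.3, 0.4, -2.6]
grip_width: 0.0451
gripper_force: 43.7
```

```bash
python3 - <<'E'
from h import *
np.set_printoptions(precision=4,suppress=True)
# nest estimate
im=dict(np.load('top0.npz')); im2=dict(np.load('scene0.npz'))
for i in (im,im2):
    P,C,U=cloud(i); H,S,V=C.T.astype(int)
    w=box(P,[.35,-.45,.010],[.75,-.15,.04]); print('plate',rect(P[w]))
    for lo,hi in((.020,.0285),(.0285,.034),(.034,.04)): 
        w=box(P,[.38,-.34,lo],[.58,-.19,hi])&(H<30)&(S>100); print(lo,rect(P[w]),w.sum(),np.median(C[w],0))
y=-18.6; a=np.radians(y); n=np.array([.4798,-.2643]); b=n-.05*np.array([np.cos(a),np.sin(a)])
o=env.observe(); print(o['time_s'],o['position'],o['grip_width'])
plan([(*b,.2,161.4)])
E
```

```text
plate (array([ 510.8, -274.7]), array([305.4, 120.2]), -18.7)
0.02 (array([ 498.4, -270.2]), array([181.4,  59.7]), -15.3) 109 [ 13. 159. 109.]
0.0285 (array([ 494. , -270.7]), array([172.7,  69.3]), -18.8) 528 [ 13. 159. 109.]
0.034 (array([ 481.6, -265.1]), array([142.9,  69. ]), -18.5) 200 [ 19.5 161.  106. ]
plate (array([ 514.5, -277.9]), array([304.8, 121.2]), -18.4)
0.02 (array([ 469.5, -264.5]), array([101. ,  60.8]), -14.8) 33 [  9. 168. 105.]
0.0285 (array([ 492.6, -267.3]), array([193.2,  65.5]), -15.0) 277 [  9. 169. 107.]
0.034 (array([ 467.1, -261.4]), array([118.6,  68.1]), -18.5) 91 [ 17. 168. 108.]
9.55 [ 0.4508 -0.0056  0.1092] 0.04512406321063914
(np.float64(0.4324115794995207), np.float64(-0.24835203453509647), 0.2, 161.4) -> [  3.88 -24.05  -9.04] [-0.09  0.32 23.54] rows 7.0
```

```bash
python3 - <<'E'
from h import *
np.set_printoptions(precision=4,suppress=True)
a=np.radians(-18.6); n=np.array([.4812,-.2648]); b=n-.01*np.array([np.cos(a),np.sin(a)])+.10*np.array([-np.sin(a),np.cos(a)]); 
plan([(*b,.2,161.4)])
E
```

```text
(np.float64(0.5036182468297111), np.float64(-0.1668335659060607), 0.2, 161.4) -> [ -3.92 -16.54  -9.02] [-0.09  0.32 23.54] rows 5.0
```

>>> jog_arm --pt "-3.9 -16.5 -9 0 0.2 23.5" --pt "-3.9 -16.5 -9 0 0.2 23.5" --pt "-3.9 -16.5 -9 0 0.2 23.5" --pt "-3.9 -16.5 -9 0 0.2 23.5" --pt "-3.9 -16.5 -9 0 0.2 23.5" --pt "-3.9 -16.5 -9 0 0.2 23.5" --pt "-3.9 -16.5 -9 0 0.2 23.5"

```text
time_s: 10.13
position: [0.5026, -0.167, 0.1955]
tool_rot: [[-0.947, 0.32, -0.005], [0.32, 0.947, 0.001], [0.005, -0.001, -1.0]]
ft_force: [-0.6, 1.0, -3.3]
grip_width: 0.0456
gripper_force: 43.7
```

```bash
python3 - <<'E'
from h import *
np.set_printoptions(precision=4,suppress=True)
im=cam('wrist'); np.savez('w4.npz',**im); cv2.imwrite('pics/w4.png',im['frame'][:,:,::-1])
P,C,U=cloud(im); H,S,V=C.T.astype(int)
for lo,hi in((.012,.033),(.026,.034),(.034,.04)): 
    w=box(P,[.38,-.34,lo],[.56,-.19,hi])&(H<32)&(S>90); print(lo,rect(P[w]),w.sum(),np.median(P[w,2]))
o=env.observe();print(o['position'],o['tool_rot'],o['time_s'])
E
```

```text
0.012 (array([ 481.4, -267.1]), array([148. ,  73.4]), -18.5) 5922 0.030254059657890214
0.026 (array([ 481.3, -267.1]), array([148.2,  73.4]), -18.5) 5988 0.030264233240129806
0.034 (array([ 489.7, -268.4]), array([163.5,  71. ]), -18.5) 1606 0.03568653349301637
[ 0.5021 -0.1659  0.1952] [[-0.9478  0.3189 -0.006 ]
 [ 0.3188  0.9478  0.0016]
 [ 0.0062 -0.0004 -1.    ]] 10.1833
```

View pics/w4.png

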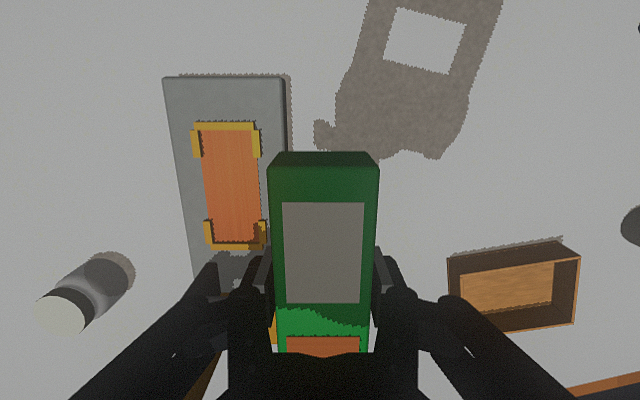

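The wrist picture shows the empty nest at (230,190) with its lips, and the held module at (322,250) with its strip away from the camera, towards the hinge side. I refine the nest centre and the module's offset in the grip.

```bash
python3 - <<'E'
from h import *
np.set_printoptions(precision=4,suppress=True)
im=dict(np.load('w4.npz')); P,C,U=cloud(im); H,S,V=C.T.astype(int)
a=np.radians(-18.5); R=np.array([[np.cos(a),-np.sin(a),0],[np.sin(a),np.cos(a),0],[0,0,1]]); n=np.array([.4812,-.2655,0])
Q=(P-n)@R
f=box(Q,[-.075,-.045,.026],[.08,.045,.0325])&(S>90)&(H<16)
print('H hist',np.histogram(H[box(Q,[-.08,-.045,.026],[.075,.045,.04])&(S>90)],range(0,34,2)))
pc=[1,2,5,95,98,99]
print('floor x',np.percentile(Q[f&(abs(Q[:,1])<.02),0],pc),'y',np.percentile(Q[f&(abs(Q[:,0])<.025),1],pc))
l=box(Q,[-.085,-.045,.0342],[.076,.045,.0385])&(S>90)&(H>=14)
print('lip x',np.percentile(Q[l,0],pc),'y',np.percentile(Q[l,1],pc))
g=(H>40)&(H<85)&(S>80)|((S<60)&(V>60)); p0=np.array([.5021,-.1659,.1952])
T=(P-p0)@R
m=box(T,[-.09,-.05,.0],[.09,.05,.06]); 
hz=T[m&(H>40)&(H<85)&(S>80),2]; print('green z',np.percentile(hz,[5,25,50,75,90,95]))
t=m&(T[:,2]>np.percentile(hz,60)-.004)&(((H>40)&(H<85)&(S>80))); print('top y',np.percentile(T[t,1],pc),'x',np.percentile(T[t,0],pc)); tt=T[t]; print(rect(tt[tt[:,0]<.0]))
k=tt[(tt[:,0]<-.03)];print(np.polyfit(k[:,0],k[:,2],1)) if len(k)>9 else 0
E
```

```text
H hist (array([   0,    0,    0,    2,   92, 3100, 2555,  111,  125,  448,  613,
        444,  103,    0,    0,    0]), array([ 0,  2,  4,  6,  8, 10, 12, 14, 16, 18, 20, 22, 24, 26, 28, 30, 32]))
floor x [-0.0633 -0.0623 -0.0592  0.0559  0.0604  0.0619] y [-0.0297 -0.0291 -0.0271  0.0272  0.029   0.0295]
lip x [-0.0727 -0.0726 -0.0717  0.0686  0.0697  0.0701] y [-0.0346 -0.0342 -0.0333  0.0335  0.0347  0.0349]
green z [0.0242 0.0279 0.0283 0.0287 0.0292 0.0295]
top y [-0.0241 -0.0235 -0.0226  0.0204  0.0212  0.0215] x [-0.058  -0.0577 -0.0568  0.0255  0.0297  0.0336]
(array([-29.3,  -1. ]), array([87.3, 58.5]), 89.8)
[0.0111 0.029 ]
```

```bash
python3 - <<'E'
from h import *
np.set_printoptions(precision=4,suppress=True)
plan([(.4796,-.2639,.12,161.5),(.4796,-.2639,.0378,161.5)])
E
```

```text
(0.4796, -0.2639, 0.12, 161.5) -> [ -1.04 -10.     7.52] [-0.02 -0.35 -0.09] rows 4.0
(0.4796, -0.2639, 0.0378, 161.5) -> [0.   0.   8.22] [0. 0. 0.] rows 2.0
```

>>> jog_arm --pt "-1 -3 2.2 0 -0.3 0" --pt "-1 -6 4.5 0 -0.3 0" --pt "-1 -9 6.5 0 -0.3 0" --pt "-1 -10 8 0 -0.3 0" --pt "-1 -10 11 0 -0.3 0" --pt "-1 -10 12.5 0 -0.3 0" --pt "-1 -10 12.5 0 -0.3 0" --pt "-1 -10 12.5 0 -0.3 0"

```text
time_s: 10.85
position: [0.4797, -0.2629, 0.0711]
tool_rot: [[-0.948, 0.317, -0.001], [0.317, 0.948, 0.0], [0.001, -0.0, -1.0]]
ft_force: [-0.7, 0.8, -1.5]
grip_width: 0.0453
gripper_force: 43.5
```

```bash
python3 - <<'E'
from h import *
np.set_printoptions(precision=4,suppress=True)
o=env.observe();print(o['position'],o['time_s'],o['ft_force'])
plan([(.4796,-.2639,.0378,161.5)])
E
```

```text
[ 0.4797 -0.2629  0.0711] 10.85 [-0.7185  0.816  -1.5011]
(0.4796, -0.2639, 0.0378, 161.5) -> [-0.03 -0.09  3.33] [-0.01 -0.04  0.  ] rows 1.0
```

>>> jog_arm --pt "0 -0.1 1 0 0 0" --pt "0 -0.1 2 0 0 0" --pt "0 -0.1 2.8 0 0 0" --pt "0 -0.1 3.3 0 0 0" --pt "0 -0.1 3.3 0 0 0" --pt "0 -0.1 3.3 0 0 0"

```text
time_s: 11.35
position: [0.4799, -0.2653, 0.0388]
tool_rot: [[-0.948, 0.318, 0.002], [0.318, 0.948, -0.002], [-0.002, -0.001, -1.0]]
ft_force: [-0.4, 0.4, -3.0]
grip_width: 0.0449
gripper_force: 43.7
```

>>> jog_arm --pt "0 0 0 0 0 0" --pt "0 0 0 0 0 0" --pt "0 0 0 0 0 0" --pt "0 0 0 0 0 0" --pt "0 0 -2.5 0 0 0" --pt "0 0 -5.5 0 0 0" --pt "0 0 -9 0 0 0" --pt "1 0 -12 0 0 0" --hand 1

```text
time_s: 12.02
position: [0.471, -0.2624, 0.1611]
tool_rot: [[-0.948, 0.318, 0.003], [0.318, 0.948, -0.003], [-0.004, -0.002, -1.0]]
ft_force: [-0.6, -0.6, 0.0]
grip_width: 0.0851
gripper_force: 0.0
```

```bash
cat >> h.py <<'E'
NC=np.array([.4804,-.2653,0]); NY=-18.5
def nestf(P):
    a=np.radians(NY); R=np.array([[np.cos(a),-np.sin(a),0],[np.sin(a),np.cos(a),0],[0,0,1]]); return (P-NC)@R
def nestw(q):
    a=np.radians(NY); R=np.array([[np.cos(a),-np.sin(a),0],[np.sin(a),np.cos(a),0],[0,0,1]]); return NC+R@np.array(q)
E
python3 - <<'E'
from h import *
np.set_printoptions(precision=4,suppress=True)
im=cam('wrist'); np.savez('w5.npz',**im); cv2.imwrite('pics/w5.png',im['frame'][:,:,::-1])
P,C,U=cloud(im); Q=nestf(P); H,S,V=C.T.astype(int)
m=box(Q,[-.08,-.045,.055],[.08,.045,.075]); print('mod',rect(Q[m]),np.percentile(Q[m,2],[5,50,95]),m.sum()); 
k=Q[m]; print(np.polyfit(k[:,0],k[:,2],1),np.polyfit(k[:,1],k[:,2],1))
o=m&(H<18)&(S>100); print('strip',Q[o].mean(0),o.sum())
# weld grip from top0/scene0
for n in ('top0','scene0'):
    q=nestf(cloud(dict(np.load(n+'.npz')))[0]); w=box(q,[.04,-.05,.262],[.2,.05,.33]); q=q[w]; print(n,rect(q),q[:,2].max(),q.min(0),q.max(0))
o=env.observe();print(o['position'],o['time_s'])
E
```

```text
mod (array([-0.5, -0.5]), array([119.1,  46.1]), -0.1) [0.0645 0.0659 0.0671] 6826
[0.0063 0.0658] [-0.0018  0.0658]
strip [ 0.0401 -0.0005  0.0663] 1122
top0 (array([100.9,   0.6]), array([44.1, 25.6]), -88.7) 0.30269054560209185 [ 0.0885 -0.0215  0.2621] [0.1141 0.0227 0.3027]
scene0 (array([102.2,  -1.2]), array([42.1, 25.6]), 89.7) 0.3023494089650216 [ 0.0893 -0.0222  0.262 ] [0.115  0.0198 0.3023]
[ 0.4709 -0.2629  0.1665] 12.0667
```

View pics/w5.png

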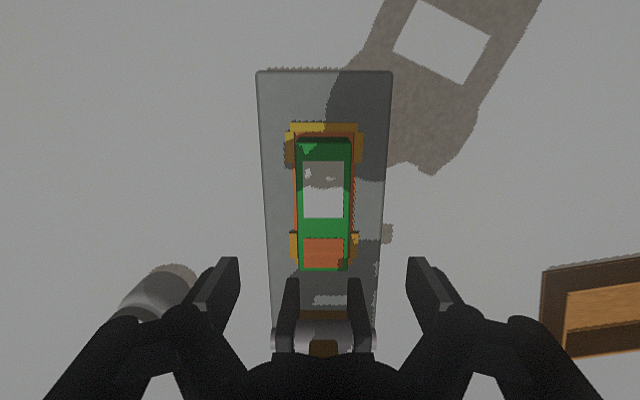

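The wrist picture shows the module seated in the nest, spanning (323,140) to (323,270), with the strip at (323,253) on the hinge side and the weld-arm hinge at (322,335). The fit agrees: centre off by 0.5 mm and flat at 66 mm.

```bash
python3 - <<'E'
from h import *
np.set_printoptions(precision=4,suppress=True)
plan([(*nestw([-.015,0,.345]),161.5),(*nestw([.1015,0,.345]),161.5),(*nestw([.1015,0,.268]),161.5)])
E
```

```text
(np.float64(0.466175145171907), np.float64(-0.2605404301539236), np.float64(0.345), 161.5) -> [  0.32  -0.03 -17.85] [-0.31  0.64 -0.04] rows 5.0
(np.float64(0.5766548510034293), np.float64(-0.29750642262511684), np.float64(0.345), 161.5) -> [-11.65   0.     0.  ] [0. 0. 0.] rows 3.0
(np.float64(0.5766548510034293), np.float64(-0.29750642262511684), np.float64(0.268), 161.5) -> [0.  0.  7.7] [0. 0. 0.] rows 2.0
```

>>> jog_arm --pt "0.3 0 -4 0 0.3 0" --pt "0.3 0 -8 0 0.3 0" --pt "0.3 0 -12 0 0.3 0" --pt "0.3 0 -16 0 0.3 0" --pt "-1 0 -17.8 0 0.3 0" --pt "-4.5 0 -17.8 0 0.3 0" --pt "-8 0 -17.8 0 0.3 0" --pt "-11.3 0 -17.8 0 0.3 0"

```text
time_s: 12.73
position: [0.5782, -0.2978, 0.3377]
tool_rot: [[-0.948, 0.319, -0.002], [0.319, 0.948, -0.001], [0.002, -0.002, -1.0]]
ft_force: [0.5, -0.7, 0.0]
grip_width: 0.0852
gripper_force: 0.0
```

>>> jog_arm --pt "0 0 0 0 0 0" --pt "0 0 0 0 0 0"

```text
time_s: 12.9
position: [0.5779, -0.2979, 0.3352]
tool_rot: [[-0.948, 0.318, -0.005], [0.318, 0.948, 0.001], [0.005, -0.001, -1.0]]
ft_force: [0.3, -0.1, 0.0]
grip_width: 0.0855
gripper_force: 0.0
```

```bash
python3 - <<'E'
from h import *
np.set_printoptions(precision=4,suppress=True)
for c in('wrist','scene'):
    im=cam(c); P,C,U=cloud(im); Q=nestf(P); w=box(Q,[.07,-.03,.27],[.14,.03,.32])&(C[:,2]<90); q=Q[w]; print(c,w.sum(),q.min(0) if w.any() else '',q.max(0) if w.any() else '')
    np.savez('w6'+c+'.npz',**im)
o=env.observe();print(nestf(o['position']),o['time_s'])
plan([(*nestw([.1015,0,.268]),161.5)])
E
```

```text
wrist 2309 [ 0.0873 -0.0222  0.2824] [0.1119 0.0219 0.2997]
scene 232 [ 0.092  -0.0222  0.2705] [0.115  0.0197 0.3018]
[0.1013 0.0001 0.3373] 13.0
(np.float64(0.5766548510034293), np.float64(-0.29750642262511684), np.float64(0.268), 161.5) -> [-0.04 -0.    6.93] [-0.08 -0.18 -0.06] rows 2.0
```

>>> jog_arm --pt "0 0 3 0 0 0" --pt "0 0 6 0 0 0" --pt "0 0 7.1 0 0 0" --pt "0 0 7.1 0 0 0" --pt "0 0 7.1 0 0 0"

```text
time_s: 13.42
position: [0.5761, -0.2974, 0.2676]
tool_rot: [[-0.948, 0.319, -0.002], [0.319, 0.948, -0.001], [0.002, -0.002, -1.0]]
ft_force: [0.1, -0.6, 0.4]
grip_width: 0.0854
gripper_force: 0.0
```

>>> jog_arm --pt "0 0 0 0 0 0" --pt "0 0 0 0 0 0" --pt "0 0 0 0 0 0" --pt "0 0 0 0 0 0" --pt "0 0 0 0 0 0" --pt "0 0 0 0 0 0" --hand 0 --newtons 60

```text
time_s: 13.92
position: [0.5769, -0.2977, 0.2675]
tool_rot: [[-0.948, 0.318, -0.002], [0.318, 0.948, -0.002], [0.001, -0.002, -1.0]]
ft_force: [-1.3, -0.1, 6.4]
grip_width: 0.0431
gripper_force: 62.7
```

```bash
python3 - <<'E'
from h import *
np.set_printoptions(precision=4,suppress=True)
im=cam('wrist'); P,C,U=cloud(im); Q=nestf(P); w=box(Q,[.07,-.015,.25],[.14,.015,.32]); q=Q[w]; b=np.round(q[:,0]/.002)*.002
for x in np.unique(b): print(round(x,3),round(np.median(q[b==x,2]),4),(b==x).sum(),end='; ')
o=env.observe(); p=nestf(o['position']); print(p,o['grip_width'],o['time_s'],o['ft_force'])
th0=1.526
for th in np.arange(1.4,-.01,-.12).tolist()+[0]: print(round(th,2),np.round([19*(np.cos(th)-np.cos(th0)),19*(np.sin(th0)-np.sin(th))],2))
E
```

```text
0.088 0.2873 655; 0.09 0.2919 560; 0.092 0.2936 674; 0.094 0.2698 727; 0.096 0.2971 431; 0.098 0.2979 292; 0.1 0.298 281; 0.102 0.2981 246; 0.104 0.2978 170; 0.106 0.2969 139; 0.108 0.2959 126; 0.11 0.2948 2; [ 0.1018 -0.0001  0.2674] 0.04281831506594341 13.9667 [-1.4476  1.2112  6.0746]
1.4 [2.38 0.26]
1.28 [4.6  0.78]
1.16 [6.74 1.56]
1.04 [8.77 2.6 ]
0.92 [10.66  3.86]
0.8 [12.39  5.35]
0.68 [13.92  7.03]
0.56 [15.25  8.89]
0.44 [16.34 10.89]
0.32 [17.18 13.  ]
0.2 [17.77 15.21]
0.08 [18.09 17.46]
0 [18.15 18.98]
```

>>> jog_arm --pt "1.2 0 0.1 0 0 0" --pt "2.4 0 0.25 0 0 0" --pt "4.6 0 0.8 0 0 0" --pt "6.75 0 1.55 0 0 0" --pt "8.8 0 2.6 0 0 0" --pt "10.65 0 3.85 0 0 0" --pt "12.4 0 5.35 0 0 0" --pt "12.4 0 5.35 0 0 0"

```text
time_s: 14.63
position: [0.4565, -0.257, 0.2123]
tool_rot: [[-0.948, 0.319, -0.005], [0.319, 0.948, 0.001], [0.005, -0.001, -1.0]]
ft_force: [-5.4, 3.2, 3.9]
grip_width: 0.0432
gripper_force: 66.4
```

```bash
cat > wg.py <<'E'
from h import *
np.set_printoptions(precision=4,suppress=True)
im=cam('wrist'); np.savez('wl.npz',**im); P,C,U=cloud(im); Q=nestf(P)
o=env.observe(); p=nestf(o['position']); w=box(Q,[p[0]-.03,-.015,p[2]],[p[0]+.03,.015,p[2]+.05])&(C[:,2]<90); q=Q[w]
from scipy.optimize import least_squares
f=lambda x:np.hypot(q[:,0]-x[0],q[:,2]-x[1])-.013
s=least_squares(f,[p[0],p[2]+.02],loss='soft_l1',f_scale=.001).x
print('grip',s,w.sum(),'r',np.hypot(s[0]-.11,s[1]-.096),'ang',np.arctan2(s[1]-.096,.11-s[0]),'tcp',p,o['time_s'],o['ft_force'],o['grip_width'])
E
python3 wg.py
```

```text
grip [-0.0213  0.233 ] 3665 r 0.1897484285340563 ang 0.8067429400002547 tcp [-0.0245  0.0003  0.2131] 14.6833 [-6.961   4.8004  5.308 ] 0.043258779452046904
```

>>> jog_arm --pt "1.5 0 1.7 0 0 0" --pt "2.85 0 3.55 0 0 0" --pt "3.95 0 5.55 0 0 0" --pt "4.8 0 7.65 0 0 0" --pt "5.4 0 9.85 0 0 0" --pt "5.7 0 12.1 0 0 0" --pt "5.8 0 13.6 0 0 0" --pt "5.8 0 13.8 0 0 0"

```text
time_s: 15.35
position: [0.4031, -0.2389, 0.0738]
tool_rot: [[-0.948, 0.319, -0.005], [0.319, 0.948, 0.002], [0.005, 0.0, -1.0]]
ft_force: [-3.5, 5.7, 3.1]
grip_width: 0.043
gripper_force: 81.4
```

>>> jog_arm --pt "0 0 0.2 0 0 0" --pt "0 0 0.2 0 0 0" --pt "0 0 0.2 0 0 0"

```text
time_s: 15.6
position: [0.4031, -0.2389, 0.0736]
tool_rot: [[-0.948, 0.318, -0.005], [0.318, 0.948, 0.002], [0.005, -0.0, -1.0]]
ft_force: [-4.1, 4.2, 1.9]
grip_width: 0.0432
gripper_force: 81.2
```

```bash
python3 wg.py
```

```text
grip [-0.0797  0.0993] 4520 r 0.18973019793343016 ang 0.017601118816684084 tcp [-0.0817  0.0005  0.0736] 15.65 [-4.6251  3.9076  2.2118] 0.043367229423582065
```

>>> jog_arm --pt "0 0 0.2 0 0 0" --pt "0 0 0.4 0 0 0" --pt "0 0 0.5 0 0 0" --pt "0 0 0.5 0 0 0"

```text
time_s: 15.98
position: [0.4032, -0.239, 0.0696]
tool_rot: [[-0.948, 0.319, -0.004], [0.319, 0.948, 0.001], [0.004, -0.001, -1.0]]
ft_force: [-7.0, 7.3, 13.6]
grip_width: 0.0434
gripper_force: 83.3
```

```bash
python3 wg.py
```

```text
grip [-0.0797  0.0956] 4535 r 0.18970940483971951 ang -0.0021926127448055294 tcp [-0.0815  0.0004  0.0696] 16.0333 [-8.1143  6.8832 14.3654] 0.04294156657480364
```

>>> jog_arm --pt "0 0 0.2 0 0 0" --pt "0 0 0.2 0 0 0" --pt "0 0 0.2 0 0 0" --pt "0 0 0.2 0 0 0" --pt "0 0 0.2 0 0 0" --pt "0 0 0.2 0 0 0" --pt "0 0 0.2 0 0 0" --pt "0 0 0.2 0 0 0"

```text
time_s: 16.7
position: [0.4033, -0.2391, 0.0693]
tool_rot: [[-0.948, 0.318, -0.003], [0.318, 0.948, -0.0], [0.003, -0.001, -1.0]]
ft_force: [-12.1, 11.4, 35.5]
grip_width: 0.0431
gripper_force: 85.7
```

>>> jog_arm --pt "0 0 0 0 0 0" --pt "0 0 0 0 0 0" --pt "0 0 0 0 0 0" --pt "0 0 0 0 0 0" --pt "0 0 0 0 0 0" --pt "0 0 0 0 0 0" --pt "0 0 0 0 0 0" --pt "0 0 0 0 0 0"

```text
time_s: 17.37
position: [0.4033, -0.2391, 0.0693]
tool_rot: [[-0.948, 0.318, -0.003], [0.318, 0.948, -0.0], [0.003, -0.001, -1.0]]
ft_force: [-12.8, 11.5, 36.3]
grip_width: 0.0433
gripper_force: 85.7
```

```bash
python3 wg.py; python3 - <<'E'
import numpy as np
r=lambda th:np.array([-19*np.cos(th),19*np.sin(th)])
for th in [.1,.25,.37,.49,.61,.73,.85,.97,1.09,1.21,1.33,1.45,1.57]: d=r(th)-r(0); print(th,np.round([-d[0],-d[1]],2))
E
```

```text
grip [-0.0797  0.0954] 4539 r 0.1897051955828427 ang -0.003197992604376212 tcp [-0.0814  0.0004  0.0693] 17.4167 [-13.4376  11.9176  35.83  ] 0.043375079606409746
0.1 [-0.09 -1.9 ]
0.25 [-0.59 -4.7 ]
0.37 [-1.29 -6.87]
0.49 [-2.24 -8.94]
0.61 [ -3.43 -10.88]
0.73 [ -4.84 -12.67]
0.85 [ -6.46 -14.27]
0.97 [ -8.26 -15.67]
1.09 [-10.21 -16.85]
1.21 [-12.29 -17.78]
1.33 [-14.47 -18.45]
1.45 [-16.71 -18.86]
1.57 [-18.98 -19.  ]
```

>>> jog_arm --pt "0 0 0 0 0 0" --pt "0 0 -0.3 0 0 0" --pt "-0.1 0 -2.1 0 0 0" --pt "-0.6 0 -4.9 0 0 0" --pt "-1.3 0 -7.1 0 0 0" --pt "-2.25 0 -9.1 0 0 0" --pt "-3.4 0 -11.1 0 0 0" --pt "-4.85 0 -12.9 0 0 0"

```text
time_s: 18.08
position: [0.4479, -0.254, 0.196]
tool_rot: [[-0.948, 0.318, -0.01], [0.318, 0.948, 0.003], [0.011, -0.001, -1.0]]
ft_force: [-5.3, 0.7, -5.2]
grip_width: 0.043
gripper_force: 73.9
```

>>> jog_arm --pt "-1.6 0 -1.6 0 0 0" --pt "-3.4 0 -3 0 0 0" --pt "-5.35 0 -4.2 0 0 0" --pt "-7.45 0 -5.1 0 0 0" --pt "-9.6 0 -5.8 0 0 0" --pt "-11 0 -6.1 0 0 0" --pt "-12.5 0 -6.25 0 0 0" --pt "-12.5 0 -6.25 0 0 0"

```text
time_s: 18.75
position: [0.57, -0.2954, 0.2594]
tool_rot: [[-0.948, 0.318, -0.002], [0.318, 0.948, -0.002], [0.002, -0.003, -1.0]]
ft_force: [-0.4, 1.4, 7.6]
grip_width: 0.043
gripper_force: 76.9
```

```bash
python3 wg.py
```

```text
grip [0.0892 0.2842] 4124 r 0.18933097845941377 ang 1.4605943068774616 tcp [ 0.094  -0.0001  0.2593] 18.8 [0.1261 0.5745 7.9461] 0.043272845631901966
```

>>> jog_arm --pt "-0.8 0 -0.1 0 0 0" --pt "-1.6 0 -0.2 0 0 0" --pt "-2.2 0 -0.2 0 0 0" --pt "-2.2 0 -0.2 0 0 0" --pt "-2.2 0 -0.2 0 0 0"

```text
time_s: 19.22
position: [0.5892, -0.3019, 0.26]
tool_rot: [[-0.948, 0.319, -0.004], [0.319, 0.948, -0.001], [0.004, -0.002, -1.0]]
ft_force: [-3.0, -0.4, 4.6]
grip_width: 0.0431
gripper_force: 77.1
```

```bash
python3 wg.py
```

```text
grip [0.109  0.2851] 4408 r 0.18915029457151625 ang 1.5656010198065637 tcp [ 0.1148 -0.0002  0.26  ] 19.2667 [-2.6724  0.4498  5.6984] 0.04286609389654981
```

>>> jog_arm --pt "0 0 0 0 0 0" --pt "0 0 0 0 0 0" --pt "0 0 0 0 0 0" --pt "0 0 0 0 0 0" --pt "0 0 -3 0 0 0" --pt "0 0 -6.5 0 0 0" --pt "0 0 -10 0 0 0" --pt "0 0 -10 0 0 0" --hand 1

```text
time_s: 19.93
position: [0.5905, -0.3022, 0.3669]
tool_rot: [[-0.948, 0.318, 0.007], [0.318, 0.948, -0.008], [-0.009, -0.005, -1.0]]
ft_force: [-0.2, 0.6, 0.8]
grip_width: 0.0855
gripper_force: 0.0
```

```bash
python3 - <<'E'
from h import *
np.set_printoptions(precision=4,suppress=True)
for c in ('wrist','top','scene'):
    im=cam(c); P,C,U=cloud(im); Q=nestf(P); w=box(Q,[.07,-.03,.265],[.15,.03,.32])&(C[:,2]<90); q=Q[w]; print(c,w.sum(), (q.min(0),q.max(0)) if w.any() else '')
    if c=='scene':
        cv2.imwrite('pics/s2.png',cv2.resize(im['frame'][120:350,130:530,::-1],(800,460)))
        try: angles(im,0)
        except Exception as e: print('x')
a=np.radians(BY); g=BC+np.array([-np.cos(a)*.037,-np.sin(a)*.037,.103]); print(g)
plan([(.50,-.02,.34,185),(*(g+[0,0,.06]),202.3),(*(g-[0,0,.021]),202.3)])
E
```

```text
wrist 1767 (array([ 0.0957, -0.0222,  0.2832]), array([0.1201, 0.0216, 0.2998]))
top 0 
scene 245 (array([ 0.1   , -0.0222,  0.2654]), array([0.1234, 0.0199, 0.3029]))
grip [-0.0367  0.1024] y -0.0031966857885792743 r 0.1087866059525367 angle 0.45614197665511486
[0.4778 0.2595 0.185 ]
(0.5, -0.02, 0.34, 185) -> [17.48 23.86  1.88] [ -0.02  -0.21 -23.56] rows 8.0
(np.float64(0.47776724041972607), np.float64(0.25946012209742686), np.float64(0.245), 202.3) -> [-0.22 28.03  9.5 ] [  0.    0.  -17.3] rows 8.0
(np.float64(0.47776724041972607), np.float64(0.25946012209742686), np.float64(0.164), 202.3) -> [0.  0.  8.1] [0. 0. 0.] rows 2.0
```

View pics/s2.png

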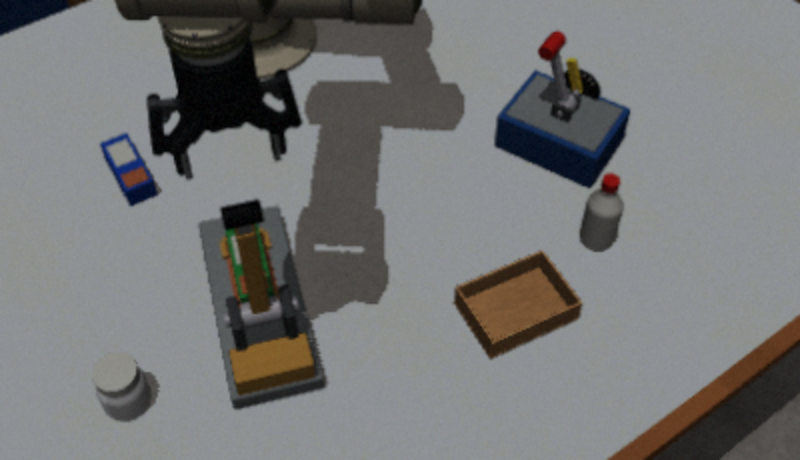

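The scene picture shows the weld arm upright at (243,215), the module in the nest below it, and the lever at (552,50) parallel to the pointer at (573,75). Now the lever goes to idle.

>>> jog_arm --pt "17.5 23.9 1.8 0 0 -23.5" --pt "17.5 23.9 1.8 0 0 -23.5" --pt "17.5 23.9 1.8 0 0 -23.5" --pt "17.5 23.9 1.8 0 0 -23.5" --pt "17.5 23.9 1.8 0 0 -23.5" --pt "17.5 23.9 1.8 0 0 -23.5" --pt "17.5 23.9 1.8 0 0 -23.5" --pt "17.5 23.9 1.8 0 0 -23.5"

```text
time_s: 20.75
position: [0.4973, -0.0145, 0.3404]
tool_rot: [[-0.996, -0.091, -0.006], [-0.091, 0.996, 0.002], [0.006, 0.002, -1.0]]
ft_force: [0.6, -0.6, 0.7]
grip_width: 0.0853
gripper_force: 0.0
```

>>> jog_arm --pt "-0.2 28 8 0 0 -17.3" --pt "-0.2 28 8 0 0 -17.3" --pt "-0.2 28 8 0 0 -17.3" --pt "-0.2 28 8 0 0 -17.3" --pt "-0.2 28 8 0 0 -17.3" --pt "-0.2 28 8 0 0 -17.3" --pt "-0.2 28 8 0 0 -17.3" --pt "-0.2 28 8 0 0 -17.3"

```text
time_s: 21.42
position: [0.475, 0.2645, 0.2573]
tool_rot: [[-0.923, -0.384, -0.01], [-0.384, 0.923, -0.001], [0.01, 0.003, -1.0]]
ft_force: [-1.5, 0.6, -0.1]
grip_width: 0.0852
gripper_force: 0.0
```

```bash
python3 - <<'E'
from h import *
np.set_printoptions(precision=4,suppress=True)
im=cam('wrist'); s=angles(im,0)
a=np.radians(BY); g=BC+np.array([-np.cos(a)*.037,-np.sin(a)*.037,.103]); print(env.observe()['time_s'])
plan([(*(g-[0,0,.022]),202.3)])
for l in np.arange(-.345,-.9,-.075): print(round(l+.8,2),np.round([-11*(np.sin(l)-np.sin(-.345)),-11*(np.cos(l)-np.cos(.345))],2))
E
```

```text
grip [-0.0369  0.1029] y 0.0005768965119985914 r 0.10930969852682645 angle 0.4554432098974408
21.4667
(np.float64(0.47776724041972607), np.float64(0.25946012209742686), np.float64(0.163), 202.3) -> [-0.16 -0.32  9.54] [ 0.1  -0.49  0.21] rows 3.0
0.46 [-0. -0.]
0.38 [0.77 0.31]
0.31 [1.51 0.67]
0.23 [2.22 1.09]
0.16 [2.89 1.56]
0.08 [3.53 2.08]
0.01 [4.13 2.65]
-0.07 [4.69 3.26]
```

>>> jog_arm --pt "-0.1 -0.3 3 0 -0.3 0" --pt "-0.1 -0.3 6 0 -0.3 0" --pt "-0.1 -0.3 8.5 0 -0.3 0" --pt "-0.1 -0.3 9.4 0 -0.3 0" --pt "-0.1 -0.3 9.4 0 -0.3 0" --pt "-0.1 -0.3 9.4 0 -0.3 0"

```text
time_s: 21.97
position: [0.4799, 0.2566, 0.1679]
tool_rot: [[-0.926, -0.378, 0.002], [-0.378, 0.926, 0.002], [-0.002, 0.001, -1.0]]
ft_force: [-0.1, 0.1, 0.6]
grip_width: 0.0852
gripper_force: 0.0
```

>>> jog_arm --pt "0 0 0 0 0 0" --pt "0 0 0 0 0 0" --pt "0 0 0 0 0 0" --pt "0 0 0 0 0 0" --pt "0 0 0 0 0 0" --pt "0 0 0 0 0 0" --hand 0 --newtons 30

```text
time_s: 22.47
position: [0.4783, 0.26, 0.1692]
tool_rot: [[-0.925, -0.38, 0.002], [-0.38, 0.925, 0.008], [-0.005, 0.006, -1.0]]
ft_force: [-7.9, 14.3, 9.9]
grip_width: 0.0434
gripper_force: 33.3
```

>>> jog_arm --pt "0.8 0 0.3 0 0 0" --pt "1.5 0 0.7 0 0 0" --pt "2.2 0 1.1 0 0 0" --pt "2.9 0 1.55 0 0 0" --pt "3.5 0 2.1 0 0 0" --pt "4.1 0 2.65 0 0 0" --pt "4.4 0 2.9 0 0 0" --pt "4.4 0 2.9 0 0 0"

```text
time_s: 23.13
position: [0.4379, 0.2433, 0.1395]
tool_rot: [[-0.925, -0.379, 0.003], [-0.379, 0.925, 0.008], [-0.006, 0.006, -1.0]]
ft_force: [-6.8, 18.0, 5.4]
grip_width: 0.0435
gripper_force: 35.6
```

```bash
python3 - <<'E'
from h import *
np.set_printoptions(precision=4,suppress=True)
im=cam('wrist'); s=angles(im,0); o=env.observe(); print(o['ft_force'],boxf(o['position']))
E
```

```text
grip [-0.0785  0.076 ] y -0.0004947304424450134 r 0.10927187215880504 angle -0.0017521476586085383
[-7.4918 17.35    6.3065] [-0.0801  0.0002  0.0575]
```

>>> jog_arm --pt "0.15 0 0.15 0 0 0" --pt "0.3 0 0.3 0 0 0" --pt "0.4 0 0.4 0 0 0" --pt "0.4 0 0.4 0 0 0"

```text
time_s: 23.52
position: [0.4379, 0.2433, 0.1392]
tool_rot: [[-0.925, -0.379, 0.014], [-0.379, 0.925, 0.012], [-0.017, 0.006, -1.0]]
ft_force: [-2.7, 22.0, 28.3]
grip_width: 0.0431
gripper_force: 38.4
```

```bash
python3 - <<'E'
from h import *
np.set_printoptions(precision=4,suppress=True)
im=cam('wrist'); s=angles(im,0); o=env.observe(); print(o['ft_force'],boxf(o['position']))
E
```

```text
grip [-0.0787  0.0758] y -0.0011281231115549076 r 0.10928296454961559 angle -0.004469413710614822
[-3.4935 21.9554 28.4214] [-0.08    0.0002  0.0572]
```

>>> jog_arm --pt "-0.3 0 -0.3 0 0 0" --pt "-0.3 0 -0.3 0 0 0" --pt "-0.3 0 -0.3 0 0 0" --pt "-0.3 0 -0.3 0 0 0" --pt "-0.3 0 -3 0 0 0" --pt "-0.3 0 -6.5 0 0 0" --pt "-0.3 0 -10 0 0 0" --pt "-0.3 0 -13 0 0 0" --hand 1

```text
time_s: 24.23
position: [0.4374, 0.2396, 0.266]
tool_rot: [[-0.926, -0.378, 0.002], [-0.378, 0.926, 0.001], [-0.002, 0.001, -1.0]]
ft_force: [0.7, -0.4, -0.5]
grip_width: 0.0851
gripper_force: 0.0
```

>>> jog_arm --pt "2 0 -3 0 0 0" --pt "3 0 -4 0 0 0" --pt "3 0 -4 0 0 0" --pt "3 0 -4 0 0 0"

```text
time_s: 24.57
position: [0.4095, 0.2283, 0.3033]
tool_rot: [[-0.926, -0.378, 0.001], [-0.378, 0.926, 0.001], [-0.001, 0.001, -1.0]]
ft_force: [0.2, -0.0, 0.1]
grip_width: 0.0855
gripper_force: 0.0
```

```bash
python3 ang.py | head -4; python3 - <<'E'
from h import *
np.set_printoptions(precision=4,suppress=True)
im=cam('scene'); angles(im,0); P,C,U=cloud(im); Q=nestf(P); q=Q[box(Q,[.07,-.03,.265],[.15,.03,.32])]; print(q.min(0),q.max(0))
cv2.imwrite('pics/s3.png',cv2.resize(im['frame'][80:350,130:530,::-1],(800,540)))
E
```

```text
grip [-0.079   0.0759] y 0.0008515630214216089 r 0.10949758466634797 angle -0.005338072786487014
[-0.1119 -0.0029  0.2205]
side rect (-13.777576446533203, 36.096923828125) (13.160215377807617, 40.43709945678711) 19.09442138671875 43
end face lean 0.33735619716109894 mid [-0.0193  0.0539] 72
grip [-0.079   0.0759] y 0.00015805692881575885 r 0.10959724027140212 angle -0.0054439068199767515
[ 0.097  -0.0222  0.2653] [0.1237 0.0199 0.3017]
```

View pics/s3.png

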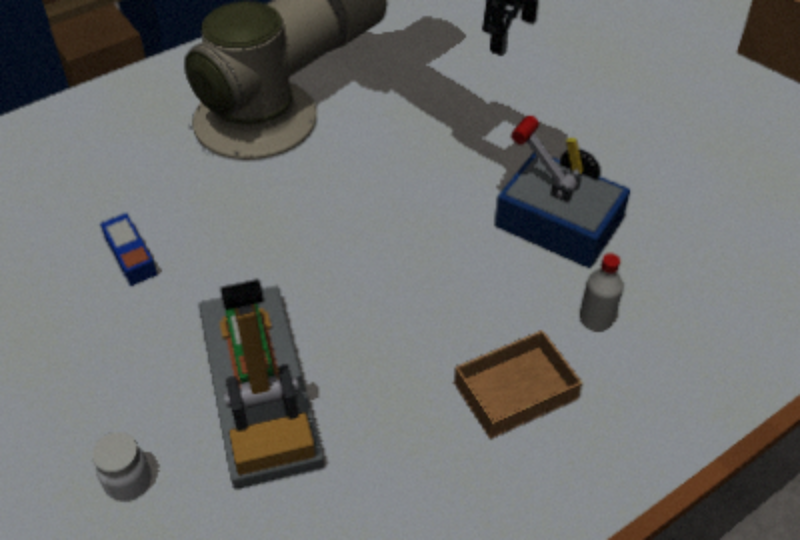

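The scene picture shows the lever at idle (525,130), the pointer unmoved at (573,155), the weld arm upright at (243,295) with the module in the nest, the bystanders in place and the robot clear. I hand in.

```bash
python3 -c "
from rig import env
print(env.close_job())"
```

```text
the job is handed in; nothing more can be done
None
```

The weld is done and handed in at about 25 s: I set the lever to 0.455 rad (pointer about 0.45), held the weld arm on its stop for about 1.4 s, raised it to about 1.57 rad and then returned the lever to idle, with the module still in the nest and the pointer and bystanders looking undisturbed in the last picture; the hand-in returned no verdict.

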